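# Press a battery pack into its dock with the bench quick clamp

## Robot

A 6-joint arm with a two-finger parallel gripper is mounted at the origin on the work surface. World frame = base frame: x ahead of the robot, y to its left, z up, the work surface at z = 0. Lengths are in mm, angles in rad, forces in N, time in s.
With the tool pointing down it reaches from about 300 to 775 mm from the base axis. Payload 14.6 kg.
Tool frame: the origin (TCP) lies at the very end of the fingers, on their centre line; the grasp point (between the pads) lies 19 mm behind it; z points along the fingers, y is the line along which they close (so a half turn about z gives the same grasp; the last joint's range is limited). The gripper opens to 94 mm and grips with 3 to 60 N. Pads are 16 mm wide; open, the fingers measure 119 mm over their backs; the gripper's body (75 mm by 177 mm) begins 78 mm behind the grasp point.
Start: joints at [1.202, 0.3, 1.521, -0, 1.321, -0.067], TCP at [163.479, 525.132, 205.446] pointing down, gripper open.
Joint ranges: [-3.03, 3.03], [-0.79, 2.21], [0.23, 2.52], [-1.04, 4.18], [0, 3.07], [-2.55, 2.55]. Speed limits (rad/s): [2.22, 2.22, 2.57, 3.14, 3.14, 3.14].

## Interface

Orientations are given as [roll, pitch, yaw] about the fixed x, y, z axes, in that order (R = Rz(yaw) Ry(pitch) Rx(roll)).
In Python, from cell import manip, camera, get_calibration gives the robot as it stands. The module is installed in compiled form; this text tells all that it offers.
- The arm moves only by the tool jog_arm, never from a script. Its argument "plan" is one flat list of numbers, 6 for each row, row after row: the shift along the world's x, y, z in m, then the turn, a rotation vector about the world's x, y, z in degrees. A call has 1 to 20 rows; each row is the pose to reach, as a shift and turn from the pose commanded when the call began; what a row does not reach only later rows make up. A row lasts 1/10 s, in which the tool goes at most 50 mm and 8.59 degrees, less where a joint would pass 70% of its speed; a pose out of reach is approached as far as the arm can. A call with a gripper value outside its range is refused whole. "claw" is the finger opening in m, from 0 to 0.094, set as the call begins (left out, the last holds). The fingers move at their own pace and stop on an object; "force" is the grip in N (left out, the last holds). Time passes only in rows, so rows that repeat a pose let the fingers close. It gives the time, the measured TCP pose, the force, the opening and the grip force at its end, in the units of the state.
- manip.read_state(): the state, without advancing time (a new reading comes with each control period).
- camera(name): name is "side" or "top" or "wrist"; returns (picture, depth): 420x560x3 uint8, red, green, blue; 420x560 float32, mm along the optical axis (not along the pixel's ray), 0 where there is no reading.
- get_calibration(name): a dict with "fx", "fy", "cx", "cy" (pixels), "origin" and "attitude" of the camera in the world. Camera axes: x right, y down, z forward; pixel columns grow to the right and rows downward; lengths in mm; the calibration is good to about 2 mm. A picture is of the moment at which its call begins: read the wrist's pose just before it. get_calibration takes no time and is no camera call; for the wrist camera it gives the pose at the moment of the call.
- manip.sign_off(): hands the job in; it is judged then, once.
The state is a dict: "clock": time; "joints": joint angles; "qd": joint speeds; "effort": joint torques, N m; "eef_pos": TCP position; "eef_rot": TCP orientation; "wrist_force": force on the tool from outside, world axes, zero at the start; "moment": the same for the moment, N m; "finger_gap": finger opening in mm; "finger_force": force on a finger pad.
Only numpy, scipy, OpenCV 4.12 (cv2) and the standard library are available. Lean on these libraries where they do the work, as an engineer would, in place of code of your own. Each camera call takes 0.05 s, during which the arm holds its last target. There are 200 camera calls.

## Task

Use the quick clamp on the service board to press the grey battery pack fully home in its white dock: squeeze and let go of the clamp's trigger as often as needed to walk the jaw up to the pack and push it in until the dock's spring catch clicks into the notch in its side. Then press the clamp's release tab and keep it down until the jaw has sprung all the way back open. Do not push the pack, the jaw or the catch by hand, and leave the other things on the table alone.

Things in the scene. Friction and masses are not known exactly. Their poses are not given: they have to be found in the camera images.
- fixture: plywood board 380 x 200 x 15 mm fixed on the table, carrying clamp and dock. Origin on the table top; board spans x -140 to 240, y -100 to 100 mm. x runs along the clamp bar from handle to jaw, z is up; place and yaw vary. Black clamp body x -100 to 40, y -20 to 20, z 75 to 125 mm. Steel bar, 16 mm wide, along x at z 92 to 113 mm; its tail sticks out up to 90 mm beyond the body's handle end.
- grip_mid (a point): middle of the upright handle on the clamp, a fixed black grip bar (16 mm thick, 26 mm wide in y) and, 33 mm ahead, a parallel dark steel trigger bar (12 x 24 mm). Both lean 30 degrees from vertical toward the fixture's -x (up the bars: -0.5, 0, 0.866). Point midway between their centre lines at rest, 30 mm below the trigger's upper end; at (-105.7, 0, 188.9) mm in the fixture frame.
- trigger_face (a point): middle of the trigger bar's outer face, 22.5 mm from grip_mid along the squeeze line (0.866, 0, 0.5 in the fixture frame); moves with the trigger, toward the grip. The grip's outer face is 24.5 mm from grip_mid the other way: outside width 47 mm at rest, 31 mm fully squeezed, then centred 9 mm from grip_mid toward the grip.
- trigger (a joint): squeeze of the trigger, m: 0 at rest, 0.016 at its stop. Spring 3 to 5 N, up to about 20 N while the jaw pushes the pack in. It drives the bar by a ratchet with 8 mm teeth: a full squeeze (at least 0.0145) walks the jaw 16 mm, then the trigger must be let go to rest; the jaw stays at the last tooth. Once the pack is against the stop the trigger blocks part-way.
- jaw (a joint): travel of the moving jaw from fully open (0) toward the dock, m, 0 to 0.088. Black jaw hanging from the bar's far end, with a rubber pad 36 mm wide and 42 mm high whose face is at x = 170 mm in the fixture frame when open, z 30 to 72 mm; it moves toward -x. It meets a fully home pack at 0.080. A spring of 3 to 5 N pulls it open when the ratchet is released.
- pack: loose grey plastic battery pack 100 (x) x 60 (y) x 45 (z) mm, 0.28 kg, white label; origin in the centre of its underside, front end toward its -x, which is the fixture's -x. Notch 25 mm long, 8 mm deep in its +y side, 25 mm behind the front. It lies in the dock's channel (floor 21 mm above the table) 44 to 56 mm short of home; fully home its origin is at x = 40 to 41.5 mm in the fixture frame.
- dock_stop (a point): middle of the lower edge of the end stop that the pack's front end meets when fully home; (-10, 0, 21) mm in the fixture frame. A spring plunger there pushes back with up to 3 N over the last 15 mm.
- catch (a joint): outward travel of the dock's steel spring catch on the +y side of the channel, m: 0 when relaxed or clicked into the notch; about 0.006 while the pack's side holds it out; spring 1 to 2 N
- tab_top (a point): middle of the top of the release tab, a flat ribbed steel plate 34 (x) x 30 (y) x 8 mm on top of the clamp body ahead of the trigger; at (16, 0, 150) mm in the fixture frame when up
- tab (a joint): downward travel of the release tab, m: 0 up, 0.010 fully down; it springs up by itself. From about 0.007 it frees the ratchet and the jaw springs open within about a second, if it is kept down; pressing takes 6 to 7 N
- screwdriver: bystander, to be left alone: screwdriver 170 mm long, lying beside the board on its +y side; origin under its middle
- spec_case: bystander, to be left alone: blue fabric spectacle case 160 x 60 x 36 mm beside the board on its -y side; origin under its middle
- scope: bystander, to be left alone: hand-held ophthalmoscope 175 mm long, steel handle and black head, lying on the table; origin under its handle's middle
- drops: bystander, to be left alone: small bottle of eye drops, 75 mm high, 32 mm across, standing on the table; origin under its centre
There are look-alikes about, which are no part of the job. There is more than one size of the pack; the job needs the middle-sized.

How it is judged (in metres and radians):
On the way, in this order (a step that is already met when the one before it is completed fails the run):
1. the jaw, driven by the squeezed trigger, pushes on the pack (contact force between jaw and pack above 0.3 N and value of joint trigger above 0.003 m and contact force between the fingers and trigger above 0.5 N), for 0.05 s.
2. the pack is fully home and the catch has clicked into its notch (x of pack in the frame of fixture below 0.0435 m and value of joint catch below 0.002 m), for 0.2 s.
At the end, for the whole second after the job is handed in: the pack is home in the dock (origin no more than 43.5 mm along the fixture's x, not lifted by more than 3 mm) and at rest with the catch in its notch (catch within 2 mm of relaxed), the jaw is back open (within 5 mm), and trigger (3 mm) and tab (2 mm) are let go (all of step 2 and z of pack in the frame of fixture below 0.024 m and value of joint jaw below 0.005 m and value of joint trigger below 0.003 m and value of joint tab below 0.002 m and linear speed of pack below 0.01 m/s); the robot touches nothing.
It fails at once if the pack, jaw, bar or catch is pushed by the robot (more than 3 N) (contact force between any of the fingers, the arm and pack above 3 N or contact force between any of the fingers, the arm and jaw above 3 N or contact force between any of the fingers, the arm and catch above 3 N).
It fails at once if another thing on the table is moved by more than 30 mm (distance of any of screwdriver, spec_case, scope, drops from where it was at the start of the episode above 0.03 m).
It also fails if it takes over 61 s, if anything falls off the work surface, if the arm or the gripper's body presses on something with over 40 N, if the wrist force passes 120 N, or if a joint passes its speed limit or range.

## Working session

There is one attempt and no reset: what is moved stays moved. The work goes in short steps, Python scripts to look and compute and a tool call to move; the robot and the scene stay as the last step left them, time stands still between calls to the robot, and variables do not carry over. Pictures are saved under pics/ and viewed, at most 10 in all, crops included, and the job is handed in when it is done.

Besides the shell and the picture viewer there is one more tool, called after "Emit:" as name(argument=value, ...) on one line, values as JSON. jog_arm: Moves the arm, as the interface text tells. Its arguments: {"type":"object","properties":{"plan":{"type":"array"},"claw":{"type":"number"},"force":{"type":"number"}},"required":["plan"]}

```bash
mkdir -p pics; cat > h.py <<'E'
import numpy as np, cv2
from cell import manip, camera, get_calibration
def snap(n,tag):
    c=get_calibration(n); p,d=camera(n)
    cv2.imwrite(f'pics/{tag}.png',p[:,:,::-1]); np.savez(f'{tag}.npz',p=p,d=d)
    return c,p,d
def cloud(c,d):
    v,u=np.mgrid[0:d.shape[0],0:d.shape[1]]
    P=np.stack([(u-c['cx'])/c['fx']*d,(v-c['cy'])/c['fy']*d,d],-1)
    R=np.array(c['attitude'])
    return P,R
E
python3 - <<'E'
from h import *
s=manip.read_state();print(s)
for n in('top','side'):
    c,p,d=snap(n,n+'0');print(c)
a=cv2.imread('pics/top0.png');b=cv2.imread('pics/side0.png')
E
```

```text
{'clock': 0.0, 'joints': array([ 1.20241757e+00,  3.00479378e-01,  1.52156919e+00, -1.88222461e-05,
        1.32071695e+00, -6.65996571e-02]), 'qd': array([ 0.00126115,  0.00158519,  0.00012545,  0.00068125, -0.00078196,
        0.00059832]), 'effort': array([-3.32076461e-04, -5.31809556e+01, -3.52738738e+01,  7.07636238e-02,
        2.44671892e-02, -7.56633949e-05]), 'eef_pos': array([163.38300826, 524.89668411, 204.88682644]), 'eef_rot': array([-3.14042117e+00, -5.98638472e-05,  2.83981819e+00]), 'wrist_force': array([-0.15672702, -0.22822211,  0.3849413 ]), 'moment': array([ 0.0091288 , -0.0104856 ,  0.01633778]), 'finger_force': 0.0, 'finger_gap': 94.0026783795588}
{'fx': 416.264657631287, 'fy': 416.264657631287, 'cx': 272.9700344310099, 'cy': 212.24989956663356, 'origin': array([ 472.70822756,    6.7372928 , 1168.67962305]), 'attitude': array([-2.98662049, -0.0318148 , -1.57880928])}
{'fx': 387.49809489882483, 'fy': 387.49809489882483, 'cx': 275.2430656904001, 'cy': 213.4723867910587, 'origin': array([ 538.1077662 , -649.19625993,  940.30775241]), 'attitude': array([-2.48013354, -0.00626349, -0.16150781])}
```

View pics/top0.png

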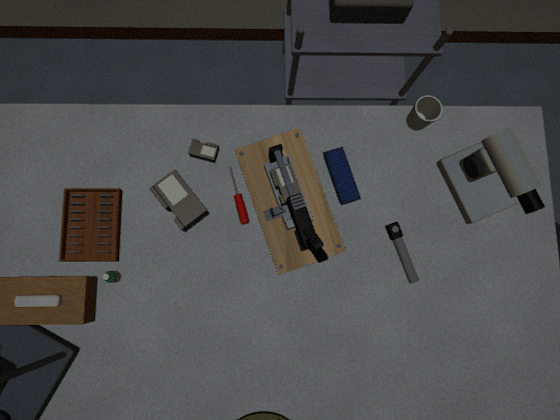

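View pics/side0.png

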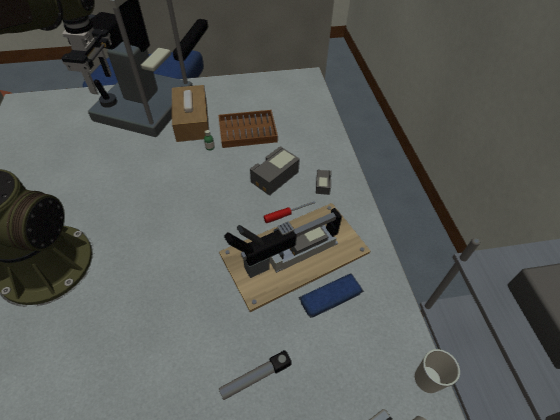

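The top view shows the board centred near (290,200), with the handle at (318,252), the jaw at (276,155), the screwdriver at (238,200) and the case at (342,175). The side view shows the handle at (240,240) and the jaw at (335,220).

```bash
cat >> h.py <<'E'
from scipy.spatial.transform import Rotation as Ro
def world(c,d):
    v,u=np.mgrid[0:d.shape[0],0:d.shape[1]]
    P=np.stack([(u-c['cx'])/c['fx']*d,(v-c['cy'])/c['fy']*d,d],-1)
    return P@Ro.from_euler('xyz',c['attitude']).as_matrix().T+c['origin']
E
python3 - <<'E'
from h import *
for n in('top','side'):
    z=np.load(n+'0.npz');p,d=z['p'],z['d'];c=get_calibration(n);W=world(c,d)
    hsv=cv2.cvtColor(p,cv2.COLOR_RGB2HSV)
    m=((hsv[...,0]>8)&(hsv[...,0]<25)&(hsv[...,1]>70)&(hsv[...,2]>80)).astype(np.uint8)
    k,l,st,ce=cv2.connectedComponentsWithStats(cv2.morphologyEx(m,cv2.MORPH_CLOSE,np.ones((3,3))))
    W2=W
    best=[i for i in range(1,k) if st[i,4]>300]
    for i in best:
        q=W[(l==i)&(d>0)]; 
        if len(q)<100 or abs(np.median(q[:,2])-15)>15: continue
        # cast on plane 15
        vu=np.argwhere(l==i); r=np.c_[(vu[:,1]-c['cx'])/c['fx'],(vu[:,0]-c['cy'])/c['fy'],np.ones(len(vu))]@Ro.from_euler('xyz',c['attitude']).as_matrix().T
        X=c['origin']+r*((15-c['origin'][2])/r[:,2])[:,None]
        print(n,i,st[i],np.median(q[:,2]),cv2.minAreaRect(X[:,:2].astype(np.float32)))
    t=W[(d>0)&(np.abs(W[...,0]-450)<250)&(np.abs(W[...,1])<200)]
    print('table z',np.percentile(t[:,2],[10,50,90,99]))
E
```

```text
top 1 [ 235  128  111  147 6068] 14.169229975226699 ((690.431640625, -76.63279724121094), (378.7960205078125, 198.67308044433594), 18.950742721557617)
table z [-3.15323371e+00  1.14529820e-01  1.76435623e+01  1.85911623e+02]
side 6 [ 218  110   60   31 1112] 5.086797101549678 ((623.0, 486.1180114746094), (201.46401977539062, 149.0364532470703), 0.4179708957672119)
side 11 [290 204  45  25 367] 14.047827400892515 ((771.3822021484375, 36.12637710571289), (150.58839416503906, 29.77140235900879), 18.989320755004883)
side 12 [ 220  217  150   93 3988] 14.121419131765151 ((691.7465209960938, -81.84002685546875), (379.08978271484375, 197.96543884277344), 18.352893829345703)
table z [-2.86229735e+00 -9.70506583e-02  6.15521728e+01  1.93602305e+02]
```

```bash
cat >> h.py <<'E'
def fix(X,o,yaw):
    c,s=np.cos(yaw),np.sin(yaw); R=np.array([[c,-s,0],[s,c,0],[0,0,1]])
    return (X-np.array([o[0],o[1],0]))@R
E
python3 - <<'E'
from h import *
yaw=np.radians(18.8); ce=np.array([690.8,-78.0]); o=ce-50*np.array([np.cos(yaw),np.sin(yaw)]);print(o)
for n in('top','side'):
    z=np.load(n+'0.npz');p,d=z['p'],z['d'];c=get_calibration(n);W=world(c,d)
    F=fix(W,o,yaw); ok=(d>0)
    def q(name,m):
        a=F[ok&m]
        if len(a)>3: print(n,name,len(a),np.round(np.percentile(a,[3,50,97],axis=0),1).tolist())
    x,y,zz=F[...,0],F[...,1],F[...,2]
    q('tab',(x>-10)&(x<45)&(abs(y)<40)&(zz>140)&(zz<165))
    q('handle',(x>-220)&(x<-50)&(abs(y)<50)&(zz>160))
    q('body',(x>-110)&(x<40)&(abs(y)<40)&(zz>115)&(zz<132))
    q('tail',(x>-250)&(x<-140)&(abs(y)<40)&(zz>80))
    q('jaw',(x>140)&(x<260)&(abs(y)<40)&(zz>85)&(zz<130))
    # principal y-axis of high stuff
    a=F[ok&(zz>85)&(zz<260)&(x>-200)&(x<230)&(abs(y)<40)]; print(np.polyfit(a[:,0],a[:,1],1))
    U=cv2.resize(p[:,:,::-1][ (120,205)[n=='side']:(280,305)[n=='side'], 220:380],None,fx=4,fy=4,interpolation=cv2.INTER_CUBIC)
    cv2.imwrite(f'pics/{n}crop.png',np.clip(U.astype(float)*1.8,0,255).astype(np.uint8)[:600])
E
```

```text
[643.46753699 -94.11328476]
top tab 163 [[0.2, -12.1, 145.3], [16.4, 2.4, 149.3], [32.5, 16.3, 152.9]]
top handle 367 [[-139.4, -9.3, 165.0], [-105.8, 3.4, 202.2], [-66.7, 13.8, 223.8]]
top body 476 [[-88.9, -16.5, 118.0], [-27.1, 9.7, 123.8], [34.4, 21.7, 127.9]]
top tail 9 [[-141.6, -9.7, 204.8], [-140.9, -0.3, 206.8], [-140.2, 11.6, 208.2]]
top jaw 161 [[142.6, -12.6, 90.0], [168.9, 4.2, 113.3], [180.6, 19.8, 117.7]]
[-0.00748314  5.0946965 ]
side tab 145 [[0.9, -16.7, 145.3], [16.0, -3.6, 148.9], [33.0, 12.4, 151.5]]
side handle 372 [[-138.8, -14.8, 163.3], [-107.2, -10.3, 199.0], [-68.7, 7.2, 223.1]]
side body 572 [[-94.2, -21.5, 116.2], [-29.6, -10.7, 123.7], [32.1, 15.3, 127.2]]
side tail 7 [[-140.9, -12.7, 204.4], [-140.7, -4.0, 205.3], [-140.1, 6.3, 209.0]]
side jaw 177 [[142.1, -18.5, 88.6], [169.6, -7.0, 111.8], [182.1, 14.5, 116.8]]
[ 0.01865955 -8.27014239]
```

View pics/sidecrop.png

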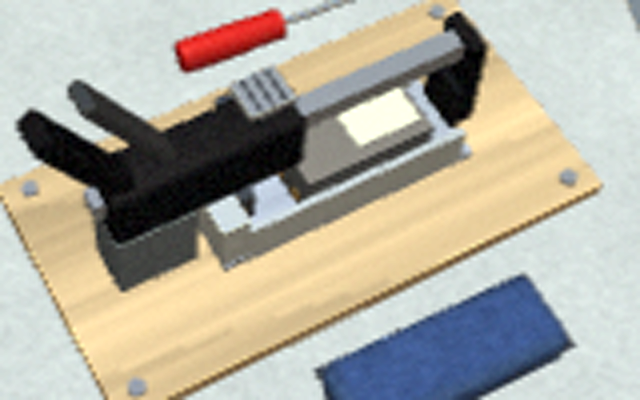

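The crop confirms the grip at (60,140), trigger at (115,120), tab at (262,92) and jaw at (462,70), with the pack in the dock. The fixture frame matches both views. Next I compute the grasp.

```bash
cat >> h.py <<'E'
YAW=np.radians(18.8); O=np.array([643.5,-94.1,0])
RF=Ro.from_euler('z',YAW).as_matrix()
S=np.array([.866,0,.5]); ZT=np.array([.5,0,-.866]); GM=np.array([-105.7,0,188.9])
RG=RF@np.c_[[0,1,0],S,ZT]
RD=RF@np.c_[[0,1,0],[1,0,0],[0,0,-1]]
def go(pf,R):
    s=manip.read_state(); w=O+RF@pf
    rv=(Ro.from_matrix(R)*Ro.from_euler('xyz',s['eef_rot']).inv()).as_rotvec(degrees=True)
    print('tcp',w.round(1),'shift m',((w-s['eef_pos'])/1000).round(4),'rv',rv.round(2), 'now',s['eef_pos'].round(1),'t',round(s['clock'],2))
E
python3 - <<'E'
from h import *
go(GM-9*S+(19-110)*ZT,RG)
E
```

```text
tcp [ 493.  -145.3  263.2] shift m [ 0.3296 -0.6703  0.0583] rv [ 22.33 -21.75 -52.63] now [163.4 524.9 204.9] t 0.1
```

Emit:
jog_arm(plan=[0,0,0.05,0,0,0,0.2,-0.35,0.1,8,-8,-19,0.2,-0.35,0.1,8,-8,-19,0.2,-0.35,0.1,8,-8,-19,0.2,-0.35,0.1,8,-8,-19,0.2,-0.35,0.1,8,-8,-19,0.2,-0.35,0.1,8,-8,-19,0.2,-0.35,0.1,8,-8,-19,0.2,-0.35,0.1,8,-8,-19,0.33,-0.67,0.06,22.3,-21.7,-52.6,0.33,-0.67,0.06,22.3,-21.7,-52.6,0.33,-0.67,0.06,22.3,-21.7,-52.6,0.33,-0.67,0.06,22.3,-21.7,-52.6,0.33,-0.67,0.06,22.3,-21.7,-52.6,0.33,-0.67,0.06,22.3,-21.7,-52.6,0.33,-0.67,0.06,22.3,-21.7,-52.6,0.33,-0.67,0.06,22.3,-21.7,-52.6,0.33,-0.67,0.06,22.3,-21.7,-52.6,0.33,-0.67,0.06,22.3,-21.7,-52.6,0.33,-0.67,0.06,22.3,-21.7,-52.6], claw=0.08)

```text
clock: 2.1
eef_pos: [493.3, -143.7, 265.9]
eef_rot: [2.617, 0.0, 1.901]
wrist_force: [0.5, -0.1, 0.8]
finger_gap: 80.2
finger_force: 0.0
```

```bash
python3 - <<'E'
from h import *
go(GM-9*S+(19-110)*ZT,RG)
c,p,d=snap('wrist','w1'); F=fix(world(c,d),O,YAW); ok=d>0
cv2.imwrite('pics/w1b.png',np.clip(p[:,:,::-1].astype(float)*1.8,0,255).astype(np.uint8))
F=F-GM; s=F@S; h=-F@ZT; y=F[...,1]
m=ok&(abs(y)<40)&(h>-50)&(h<70)&(abs(s)<40)
for lo,hi in((-30,0),(0,30)):
    a=m&(s>lo)&(s<hi)&(h>-20)
    if a.sum()>5: print(lo,a.sum(),np.percentile(np.c_[s[a],y[a],h[a]],[3,50,97],axis=0).round(1).tolist())
E
```

```text
tcp [ 493.  -145.3  263.2] shift m [-0.0003 -0.0017 -0.0027] rv [ 0.02  0.04 -0.12] now [ 493.3 -143.7  265.9] t 2.1
-30 935 [[-25.4, -8.6, -14.3], [-16.5, 7.8, 33.5], [-8.8, 14.8, 35.6]]
0 637 [[10.7, -7.7, -14.4], [15.5, 6.5, 28.1], [21.8, 13.8, 30.6]]
```

View pics/w1b.png

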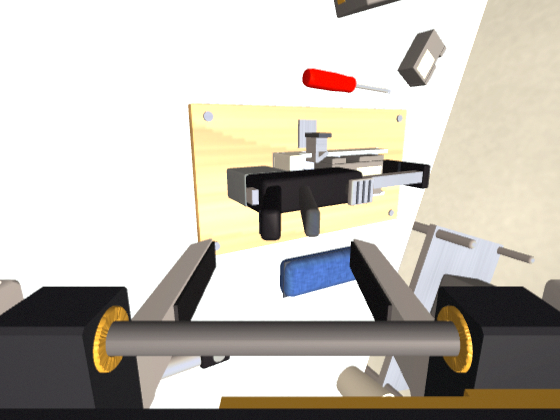

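Grip at (270,215) and trigger at (311,215) lie between the fingers, at (190,290) and (380,290), about 2 mm toward +y. I'll slide down along the bars.

```bash
python3 - <<'E'
from h import *
go(GM-8.5*S+(19-2)*ZT+[0,1.5,0],RG)
E
```

```text
tcp [ 544.  -126.4  169.9] shift m [ 0.0507  0.0174 -0.0961] rv [ 0.03  0.05 -0.12] now [ 493.4 -143.7  266. ] t 2.15
```

Emit:
jog_arm(plan=[0.0125,0.0043,-0.024,0,0,0,0.025,0.0087,-0.048,0,0,0,0.038,0.013,-0.072,0,0,0,0.0507,0.0174,-0.096,0,0,0,0.0507,0.0174,-0.096,0,0,0,0.0507,0.0174,-0.096,0,0,0], claw=0.08)

```text
clock: 2.75
eef_pos: [544.1, -126.9, 170.3]
eef_rot: [2.618, 0.0, 1.901]
wrist_force: [0.2, -0.2, -0.1]
finger_gap: 80.2
finger_force: 0.0
```

Emit:
jog_arm(plan=[0,0,0,0,0,0,0,0,0,0,0,0,0,0,0,0,0,0,0,0,0,0,0,0,0,0,0,0,0,0,0,0,0,0,0,0,0,0,0,0,0,0,0,0,0,0,0], claw=0.029, force=30)

```text
validation failed for argument at $.pl...
```

Emit:
jog_arm(plan=[0,0,0,0,0,0,0,0,0,0,0,0,0,0,0,0,0,0,0,0,0,0,0,0,0,0,0,0,0,0,0,0,0,0,0,0,0,0,0,0,0,0,0,0,0,0,0,0], claw=0.029, force=30)

```text
clock: 3.55
eef_pos: [543.7, -128.0, 170.2]
eef_rot: [2.618, 0.001, 1.899]
wrist_force: [-12.6, -2.3, 8.1]
finger_gap: 30.5
finger_force: 29.9
```

Emit:
jog_arm(plan=[0,0,0,0,0,0,0,0,0,0,0,0,0,0,0,0,0,0,0,0,0,0,0,0,0,0,0,0,0,0,0,0,0,0,0,0], claw=0.08)

```text
clock: 4.15
eef_pos: [544.1, -127.4, 169.3]
eef_rot: [2.618, -0.0, 1.9]
wrist_force: [-1.2, 0.1, -0.2]
finger_gap: 75.0
finger_force: 0.0
```

```bash
cat >> h.py <<'E'
def chk(tag):
    s=manip.read_state(); print(s['clock'],s['finger_gap'],s['wrist_force'].round(1))
    for n in('top','side'):
        c,p,d=snap(n,n+tag); F=fix(world(c,d),O,YAW); ok=d>0; x,y,z=F[...,0],F[...,1],F[...,2]
        for nm,m in(('jaw',(x>60)&(x<260)&(abs(y)<30)&(z>118-35)&(z<135)),('label',(x>0)&(x<180)&(abs(y)<35)&(z>55)&(z<80)&(p.min(-1)>140)),('trig',(x>-110)&(x<-60)&(abs(y)<25)&(z>170)&(z<230)),('tab',(x>-10)&(x<45)&(abs(y)<25)&(z>135)&(z<165))):
            a=F[ok&m]
            if len(a)>5: print(n,nm,len(a),'x',np.percentile(a[:,0],[2,50,98]).round(1),'z',np.percentile(a[:,2],[50,98]).round(1))
E
python3 -c "
from h import *
chk('1')"
```

```text
4.15 75.02580783570502 [-1.2  0.1 -0.2]
top jaw 335 x [ 62.8 124.  164.7] z [112.1 117.9]
top trig 58 x [-79.8 -73.6 -66.1] z [210.2 225.1]
top tab 163 x [ 0.4 16.  32.9] z [149.2 153.4]
side jaw 369 x [ 61.7 123.7 165.8] z [111.2 116.1]
side label 129 x [ 85.7 106.8 129.2] z [66.3 69. ]
side trig 226 x [-109.   -85.3  -65.8] z [208.1 228.5]
side tab 145 x [ 0.1 16.7 32.7] z [149.1 152. ]
```

One squeeze walked the jaw 16 mm. Repeating.

Emit:
jog_arm(plan=[0,0,0,0,0,0,0,0,0,0,0,0,0,0,0,0,0,0,0,0,0,0,0,0,0,0,0,0,0,0,0,0,0,0,0,0,0,0,0,0,0,0,0,0,0,0,0,0], claw=0.029, force=40)

```text
clock: 5.05
eef_pos: [543.9, -127.6, 169.4]
eef_rot: [2.618, 0.0, 1.9]
wrist_force: [-7.6, -2.8, -4.8]
finger_gap: 30.2
finger_force: 33.8
```

Emit:
jog_arm(plan=[0,0,0,0,0,0,0,0,0,0,0,0,0,0,0,0,0,0,0,0,0,0,0,0,0,0,0,0,0,0,0,0,0,0,0,0,0,0,0,0,0,0], claw=0.08)

```text
clock: 5.75
eef_pos: [544.1, -127.5, 169.3]
eef_rot: [2.618, -0.0, 1.9]
wrist_force: [-0.4, 0.3, -0.3]
finger_gap: 79.2
finger_force: 0.0
```

Emit:
jog_arm(plan=[0,0,0,0,0,0,0,0,0,0,0,0,0,0,0,0,0,0,0,0,0,0,0,0,0,0,0,0,0,0,0,0,0,0,0,0,0,0,0,0,0,0,0,0,0,0,0,0], claw=0.029)

```text
clock: 6.55
eef_pos: [544.0, -127.7, 169.4]
eef_rot: [2.618, 0.0, 1.899]
wrist_force: [-8.1, -3.0, -2.1]
finger_gap: 29.8
finger_force: 37.6
```

Emit:
jog_arm(plan=[0,0,0,0,0,0,0,0,0,0,0,0,0,0,0,0,0,0,0,0,0,0,0,0,0,0,0,0,0,0,0,0,0,0,0,0,0,0,0,0,0,0], claw=0.08)

```text
clock: 7.25
eef_pos: [544.1, -127.5, 169.4]
eef_rot: [2.618, -0.0, 1.9]
wrist_force: [1.2, 0.0, 1.1]
finger_gap: 79.7
finger_force: 0.0
```

```bash
python3 -c "
from h import *
chk('2')"
```

```text
7.25 79.68584555591768 [1.2 0.  1.1]
top jaw 249 x [ 62.3 107.9 133.4] z [112.6 117.6]
top trig 67 x [-78.9 -72.3 -64.8] z [211.8 228.4]
top tab 163 x [ 0.2 16.  32.8] z [149.4 153. ]
side jaw 281 x [ 61.9 107.9 134.3] z [111.2 116.9]
side label 138 x [ 60.7  81.9 104.2] z [65.9 68.3]
side trig 225 x [-108.8  -85.4  -65.5] z [207.6 227.8]
side tab 144 x [ 0.8 16.3 33.4] z [148.8 152.7]
```

Emit:
jog_arm(plan=[0,0,0,0,0,0,0,0,0,0,0,0,0,0,0,0,0,0,0,0,0,0,0,0,0,0,0,0,0,0,0,0,0,0,0,0,0,0,0,0,0,0,0,0,0,0,0,0], claw=0.029)

```text
clock: 8.15
eef_pos: [543.9, -127.7, 169.6]
eef_rot: [2.618, 0.0, 1.899]
wrist_force: [-10.4, -2.8, 0.7]
finger_gap: 30.4
finger_force: 37.2
```

Emit:
jog_arm(plan=[0,0,0,0,0,0,0,0,0,0,0,0,0,0,0,0,0,0,0,0,0,0,0,0,0,0,0,0,0,0,0,0,0,0,0,0,0,0,0,0,0,0], claw=0.08)

```text
clock: 8.85
eef_pos: [544.1, -127.5, 169.4]
eef_rot: [2.618, -0.0, 1.9]
wrist_force: [0.4, 0.1, -1.2]
finger_gap: 79.5
finger_force: 0.0
```

Emit:
jog_arm(plan=[0,0,0,0,0,0,0,0,0,0,0,0,0,0,0,0,0,0,0,0,0,0,0,0,0,0,0,0,0,0,0,0,0,0,0,0,0,0,0,0,0,0,0,0,0,0,0,0,0,0,0,0,0,0], claw=0.029)

```text
clock: 9.75
eef_pos: [546.3, -127.0, 171.2]
eef_rot: [2.613, 0.002, 1.9]
wrist_force: [24.6, 8.3, 0.9]
finger_gap: 36.2
finger_force: 40.0
```

Emit:
jog_arm(plan=[0,0,0,0,0,0,0,0,0,0,0,0,0,0,0,0,0,0,0,0,0,0,0,0,0,0,0,0,0,0,0,0,0,0,0,0,0,0,0,0,0,0], claw=0.08)

```text
clock: 10.45
eef_pos: [544.1, -127.5, 169.3]
eef_rot: [2.618, -0.0, 1.899]
wrist_force: [0.3, 0.9, -0.7]
finger_gap: 79.9
finger_force: 0.0
```

```bash
python3 -c "
from h import *
chk('3')
go(GM-8.5*S+(19-110)*ZT,RG)
a=[cv2.imread(f'pics/{n}3.png') for n in('top','side')]
U=np.hstack([cv2.resize(a[0][130:255,250:340],None,fx=4,fy=4,interpolation=3)[:480],cv2.resize(a[1][200:290,240:345],None,fx=4,fy=4,interpolation=3)[:500].repeat(1,0)[:360] if 0 else cv2.copyMakeBorder(cv2.resize(a[1][200:290,240:345],None,fx=4,fy=4,interpolation=3),0,120,0,0,0)])
cv2.imwrite('pics/c3.png',np.clip(U*1.8,0,255).astype(np.uint8))"
```

```text
10.45 79.92256218263486 [ 0.3  0.9 -0.7]
top jaw 189 x [ 61.6  96.1 109.9] z [112.6 117.8]
top trig 68 x [-79.3 -72.3 -64.7] z [212.3 229.3]
top tab 164 x [ 0.3 16.1 32.8] z [149.1 152.2]
side jaw 212 x [ 61.7  96.2 111.1] z [111.7 116.7]
side label 106 x [41.9 66.3 82.6] z [65.7 69.5]
side trig 231 x [-108.9  -85.1  -65.4] z [208.4 227.8]
side tab 145 x [ 1.  16.5 33. ] z [149.3 152. ]
tcp [ 493.4 -145.2  263.5] shift m [-0.0507 -0.0177  0.0941] rv [-0.01 -0.01 -0.03] now [ 544.1 -127.5  169.4] t 10.55
```

View pics/c3.png

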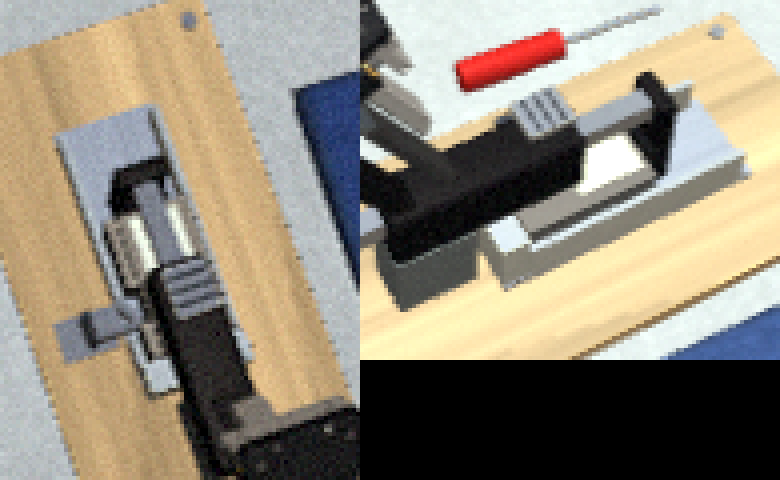

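After five squeezes the jaw is at about 72 mm and the last squeeze stopped part-way. The pack ((170,240) in the left half) is still a few mm short, so I'll squeeze again and measure while holding.

Emit:
jog_arm(plan=[0,0,0,0,0,0,0,0,0,0,0,0,0,0,0,0,0,0,0,0,0,0,0,0,0,0,0,0,0,0,0,0,0,0,0,0,0,0,0,0,0,0,0,0,0,0,0,0,0,0,0,0,0,0], claw=0.029, force=45)

```text
clock: 11.45
eef_pos: [546.1, -127.9, 171.9]
eef_rot: [2.613, 0.003, 1.898]
wrist_force: [9.2, 1.9, 10.8]
finger_gap: 38.8
finger_force: 7.5
```

```bash
python3 -c "
from h import *
chk('4')
a=[cv2.imread(f'pics/{n}4.png') for n in('top','side')]
U=np.hstack([cv2.resize(a[0][130:255,250:340],None,fx=4,fy=4,interpolation=3)[:480],cv2.copyMakeBorder(cv2.resize(a[1][200:290,240:345],None,fx=4,fy=4,interpolation=3),0,120,0,0,0)])
cv2.imwrite('pics/c4.png',np.clip(U*1.8,0,255).astype(np.uint8))"
```

```text
11.45 38.801630514983856 [ 9.2  1.9 10.8]
top jaw 201 x [ 61.8  98.7 116.1] z [112.8 117.8]
top tab 162 x [ 0.3 16.4 32.7] z [149.3 153.5]
side jaw 216 x [ 61.6  96.8 111.7] z [111.5 117.1]
side label 110 x [41.5 67.2 84.5] z [66.1 69.2]
side trig 156 x [-109.3  -98.   -83.9] z [199.2 228.5]
side tab 144 x [ 0.9 16.4 33.6] z [148.8 152. ]
```

View pics/c4.png

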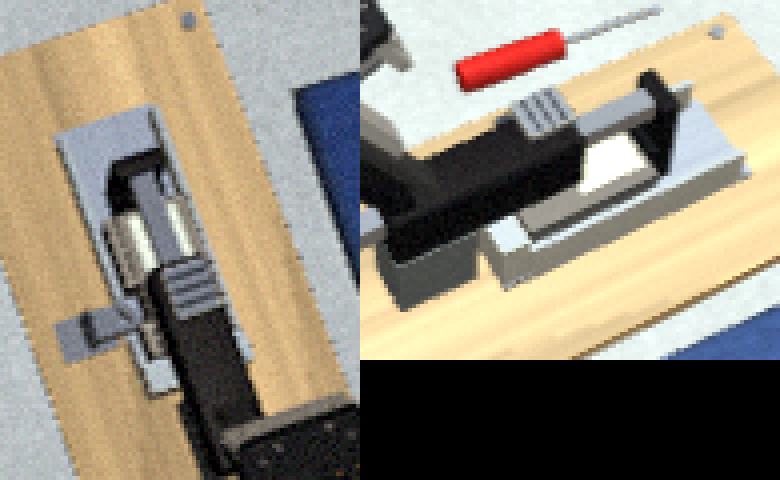

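The picture shows pack and jaw unchanged, with the fingers still in motion (force only 7.5 N). I'll hold longer.

Emit:
jog_arm(plan=[0,0,0,0,0,0,0,0,0,0,0,0,0,0,0,0,0,0,0,0,0,0,0,0,0,0,0,0,0,0,0,0,0,0,0,0])

```text
clock: 12.15
eef_pos: [544.3, -128.1, 170.1]
eef_rot: [2.617, 0.001, 1.899]
wrist_force: [-31.6, -15.0, -5.4]
finger_gap: 31.1
finger_force: 19.2
```

```bash
python3 - <<'E'
from h import *
chk('5')
# label / pack edges per stage, pack front & rear; catch region
for t in '0235':
    for n in('top','side'):
        z=np.load(f'{n}{t}.npz');p,d=z['p'],z['d'];F=fix(world(get_calibration(n),d),O,YAW);x,y,h=F[...,0],F[...,1],F[...,2]
        m=(d>0)&(h>58)&(h<75)&(abs(y)<32)&(x>-30)&(x<150)
        c=(d>0)&(y>30)&(y<75)&(x>-20)&(x<90)&(h>35)&(h<95)
        print(t,n,'pack x',np.percentile(x[m],[1,50,99]).round(1),m.sum(),'catch',c.sum(),np.percentile(F[c],[3,50,97],axis=0).round(1).tolist() if c.sum()>5 else '')
E
```

```text
12.15 31.069463188317812 [-31.6 -15.   -5.4]
top jaw 188 x [ 61.9  96.1 109.9] z [112.7 117.5]
top tab 164 x [ 0.2 16.1 32.9] z [149.5 152.9]
side jaw 209 x [ 61.9  96.2 110.1] z [111.6 117. ]
side label 109 x [41.4 67.  83.8] z [66.  69.3]
side trig 144 x [-109.4  -98.8  -84.8] z [199.3 228.9]
side tab 143 x [ 0.8 16.5 33.3] z [149.1 152.1]
0 top pack x [-27.2  87.6 136.1] 525 catch 209 [[-15.7, 30.8, 38.5], [28.7, 38.7, 52.2], [86.3, 64.9, 65.2]]
0 side pack x [-28.4  84.8 136.7] 501 catch 9 [[17.2, 56.2, 59.4], [24.8, 58.4, 60.8], [28.6, 62.8, 64.2]]
2 top pack x [-27.7  74.  121.7] 463 catch 227 [[-16.1, 30.6, 36.4], [27.8, 38.9, 52.5], [85.1, 70.1, 65.9]]
2 side pack x [-29.   72.4 129.7] 495 catch 19 [[16.3, 59.8, 53.1], [23.0, 63.0, 59.0], [30.9, 67.1, 62.1]]
3 top pack x [-27.9  59.8  97.8] 389 catch 227 [[-15.2, 30.3, 37.3], [28.4, 38.2, 51.7], [85.6, 65.0, 66.4]]
3 side pack x [-29.5  55.3 105.6] 429 catch 10 [[17.5, 56.4, 57.8], [22.6, 59.0, 60.4], [28.9, 62.8, 64.0]]
5 top pack x [-27.9  59.6  97. ] 384 catch 232 [[-15.1, 30.3, 36.9], [28.2, 37.9, 52.0], [84.4, 65.0, 66.4]]
5 side pack x [-28.6  56.9 105.5] 437 catch 10 [[17.1, 56.2, 57.9], [23.2, 58.9, 61.3], [29.4, 63.6, 62.5]]
```

```bash
python3 - <<'E'
from h import *
s=manip.read_state();print(s['clock'],s['finger_gap'],s['finger_force'],s['eef_pos'])
for n in('top','side'):
  c=get_calibration(n);A=Ro.from_euler('xyz',c['attitude']).as_matrix()
  def cast(m,h):
    vu=np.argwhere(m); r=np.c_[(vu[:,1]-c['cx'])/c['fx'],(vu[:,0]-c['cy'])/c['fy'],np.ones(len(vu))]@A.T
    return fix(c['origin']+r*((h-c['origin'][2])/r[:,2])[:,None],O,YAW)
  for t in '01235':
    z=np.load(f'{n}{t}.npz');p,d=z['p'],z['d'];F=fix(world(c,d),O,YAW);x,y,h=F[...,0],F[...,1],F[...,2]
    hsv=cv2.cvtColor(p,cv2.COLOR_RGB2HSV)
    lab=(d>0)&(h>56)&(h<78)&(abs(y)<28)&(x>0)&(x<150)&(hsv[...,2]>120)&(p[...,0]>p[...,2].astype(int)+8)
    X=cast(lab,66)
    jaw=(d>0)&(h>60)&(abs(y)<30)&(x>60)&(x<215)&(hsv[...,2]<45)
    J=cast(jaw,113)
    print(n,t,'label',lab.sum(),np.percentile(X[:,0],[2,50,98]).round(1) if lab.sum()>5 else '','jaw',jaw.sum(),np.percentile(J[:,0],[3,50,97]).round(1))
E
```

```text
12.25 30.849165000478337 9.9800194054842 [ 544.11715541 -128.10042778  169.98286196]
top 0 label 4  jaw 136 [ 68.1 168.9 181.4]
top 1 label 9 [ 90.3 118.8 130.2] jaw 128 [ 67.4 153.1 165.1]
top 2 label 5  jaw 122 [101.1 122.6 133.6]
top 3 label 0  jaw 120 [ 82.2  98.9 110.2]
top 5 label 1  jaw 116 [ 82.5  99.8 110.3]
side 0 label 150 [ 84.  107.8 131.7] jaw 155 [106.1 160.3 180.6]
side 1 label 155 [ 84.  107.6 131.6] jaw 151 [114.9 143.6 164.5]
side 2 label 162 [ 58.8  82.4 106.4] jaw 150 [ 92.3 113.4 132.9]
side 3 label 131 [40.5 66.9 85.6] jaw 148 [ 71.7  92.6 109.5]
side 5 label 131 [41.6 67.5 85.9] jaw 146 [ 72.2  92.6 109.5]
```

```bash
python3 - <<'E'
from h import *
for n,y0 in(('top',22),('side',-22)):
  c=get_calibration(n);A=Ro.from_euler('xyz',c['attitude'])
  for t in '0235':
    p=np.load(f'{n}{t}.npz')['p']
    xs=np.arange(20,176,3.)
    v=[]
    for dy in(-2,0,2):
      W=O+np.c_[xs,0*xs+y0+dy,0*xs+66]@RF.T
      q=A.inv().apply(W-c['origin']); u=q[:,:2]/q[:,2:]*c['fx']+[c['cx'],c['cy']]
      g=cv2.remap(p.astype(np.float32).mean(-1),u[:,0].astype(np.float32)[None],u[:,1].astype(np.float32)[None],1)[0]; v.append(g)
    print(n,t,' '.join(f'{int(a)}' for a in np.mean(v,0)))
a=np.load('top5.npz')['p'][140:240,255:330,::-1]; b=np.load('top0.npz')['p'][140:240,255:330,::-1]
U=np.hstack([cv2.resize(i,None,fx=5,fy=5,interpolation=cv2.INTER_CUBIC) for i in(b,a)])
cv2.imwrite('pics/c5.png',np.clip(U*2.0,0,255).astype(np.uint8))
E
```

```text
top 0 79 83 88 72 33 14 30 56 55 62 58 55 62 58 42 44 39 44 45 41 45 43 43 60 55 58 64 57 60 59 56 59 50 55 59 51 61 64 64 75 87 90 87 89 80 44 26 29 33 37 39 46
top 2 57 52 60 51 47 59 33 38 37 39 41 35 36 42 53 65 58 59 65 58 58 70 60 62 58 61 64 56 61 70 50 41 49 40 42 51 61 82 94 97 94 96 95 95 95 95 91 88 88 89 88 86
top 3 24 24 35 24 28 33 20 46 75 64 57 65 62 66 58 60 67 59 61 70 59 66 75 57 48 43 46 40 56 76 91 97 96 97 94 95 96 96 96 94 94 94 94 94 94 95 92 88 86 89 87 90
top 5 25 27 35 23 27 37 21 48 81 68 63 68 63 65 57 62 69 56 63 73 62 66 66 60 45 45 44 42 59 76 89 97 97 97 95 95 96 95 95 95 93 96 95 95 97 96 93 87 88 87 86 85
side 0 113 74 31 27 30 33 55 78 78 79 78 77 77 78 77 78 77 77 78 78 79 86 93 94 91 89 93 91 91 97 93 96 92 97 90 94 89 89 83 95 113 109 65 8 3 6 8 8 6 4 5 17
side 2 86 87 87 85 86 86 86 86 85 85 86 85 89 107 113 114 109 111 104 109 101 106 105 106 105 109 101 109 111 105 77 27 6 7 6 9 37 79 112 125 124 124 125 125 124 124 124 124 124 124 123 123
side 3 86 86 86 86 86 89 110 122 124 119 120 116 116 114 111 115 121 114 118 119 123 117 111 79 27 8 9 12 29 76 118 125 126 125 125 125 125 125 124 124 124 124 124 124 124 123 124 124 124 122 124 123
side 5 86 87 86 86 86 88 105 122 123 119 119 117 117 114 112 114 114 113 117 119 122 117 112 80 29 7 9 9 26 71 112 123 126 125 125 126 125 125 125 124 124 125 125 124 123 124 124 124 123 124 124 124
```

View pics/c5.png

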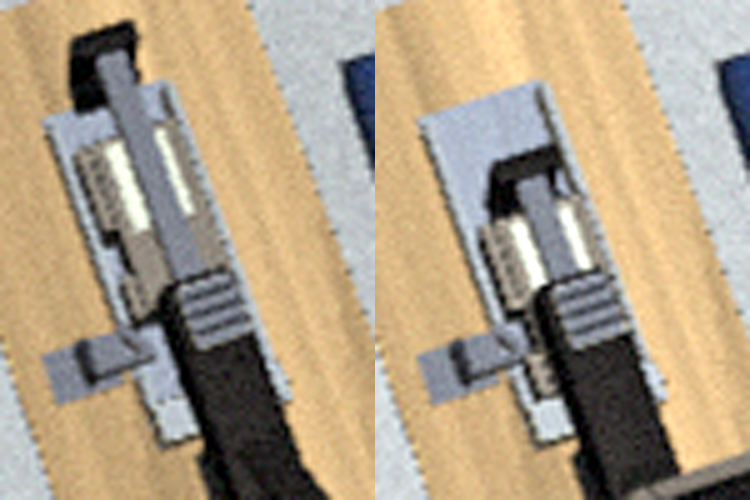

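The right half shows the catch nose at (510,350) seated in the notch. The label moved 46 mm, matching the 46 mm the pack was short at the start, so it is home. I'll let go and retreat to the tab.

Emit:
jog_arm(plan=[0,0,0,0,0,0,0,0,0,0,0,0,0,0,0,0,0,0,0,0,0,0,0,0,0,0,0,0,0,0,0,0,0,0,0,0,0,0,0,0,0,0,-0.013,-0.0045,0.024,0,0,0,-0.026,-0.009,0.047,0,0,0,-0.038,-0.013,0.07,0,0,0,-0.05,-0.018,0.094,0,0,0,-0.05,-0.018,0.115,0,0,0,-0.05,-0.018,0.115,0,0,0], claw=0.08)

```text
clock: 13.55
eef_pos: [494.7, -146.0, 287.2]
eef_rot: [2.615, 0.003, 1.899]
wrist_force: [-0.5, -0.5, -0.4]
finger_gap: 80.2
finger_force: 0.0
```

```bash
python3 - <<'E'
from h import *
s=manip.read_state();print(s['joints'].round(2),s['finger_gap'])
go(np.array([16,1,190]),RD)
E
```

```text
[-0.57 -0.05  1.81  0.46  1.08 -1.05] 80.18630960786282
tcp [658.3 -88.  190. ] shift m [ 0.1637  0.058  -0.0972] rv [-9.54 28.62 -0.06] now [ 494.7 -146.   287.2] t 13.55
```

Emit:
jog_arm(plan=[0.04,0.014,0.01,-2.4,7.2,0,0.08,0.028,0.01,-4.8,14.4,0,0.12,0.042,0.01,-7.2,21.5,0,0.1637,0.058,0,-9.5,28.6,0,0.1637,0.058,-0.03,-9.5,28.6,0,0.1637,0.058,-0.065,-9.5,28.6,0,0.1637,0.058,-0.097,-9.5,28.6,0,0.1637,0.058,-0.097,-9.5,28.6,0,0.1637,0.058,-0.097,-9.5,28.6,0], claw=0)

```text
clock: 14.45
eef_pos: [657.9, -87.4, 187.6]
eef_rot: [-3.139, -0.005, 1.899]
wrist_force: [1.0, 1.2, 0.7]
finger_gap: 11.4
finger_force: 0.0
```

```bash
python3 - <<'E'
from h import *
s=manip.read_state();print(s['finger_gap'],s['wrist_force'])
go(np.array([16,0,153]),RD); chk('6')
E
```

```text
11.409932547821523 [0.99808674 1.21714401 0.72912456]
tcp [658.6 -88.9 153. ] shift m [ 0.0007 -0.0016 -0.0346] rv [-0.2  -0.24  0.01] now [657.9 -87.4 187.6] t 14.45
14.45 11.409932547821523 [1.  1.2 0.7]
side jaw 214 x [ 61.6  96.6 110.6] z [111.5 117.6]
side label 108 x [42.7 67.2 83.5] z [65.9 68.6]
side trig 166 x [-108.7  -94.   -68.9] z [203.1 224. ]
side tab 145 x [ 0.6 16.3 33.4] z [149.1 152.4]
```

Emit:
jog_arm(plan=[0,-0.001,-0.018,0,0,0,0,-0.001,-0.033,0,0,0,0,-0.001,-0.039,0,0,0,0,-0.001,-0.043,0,0,0,0,-0.001,-0.047,0,0,0,0,-0.001,-0.047,0,0,0,0,-0.001,-0.047,0,0,0,0,-0.001,-0.047,0,0,0,0,-0.001,-0.047,0,0,0,0,-0.001,-0.047,0,0,0,0,-0.001,-0.047,0,0,0,0,-0.001,-0.047,0,0,0,0,-0.001,-0.047,0,0,0,0,-0.001,-0.047,0,0,0,0,-0.001,-0.047,0,0,0,0,-0.001,-0.047,0,0,0,0,-0.001,-0.047,0,0,0,0,-0.001,-0.047,0,0,0])

```text
clock: 16.35
eef_pos: [658.0, -88.5, 140.7]
eef_rot: [-3.14, -0.004, 1.898]
wrist_force: [-0.5, -0.1, 5.7]
finger_gap: 0.6
finger_force: 2.5
```

```bash
python3 - <<'E'
from h import *
chk('7')
E
```

```text
16.35 0.5803524788896746 [-0.5 -0.1  5.7]
top jaw 161 x [150.3 177.  189.1] z [112.3 118.4]
side jaw 431 x [ 63.4 135.8 188.6] z [111.2 116. ]
side label 106 x [41.6 67.8 84.6] z [65.8 68.7]
side trig 164 x [-109.3  -94.2  -70.3] z [203.9 224.5]
side tab 127 x [ 0.5 10.8 31.9] z [141.3 163.7]
```

The jaw is fully open (it started about 8 mm advanced, so it did reach 80 mm). I'll hold briefly, then lift off.

Emit:
jog_arm(plan=[0,0,0,0,0,0,0,0,0,0,0,0,0,0,0,0,0,0,0,0,0,0,0,0,0,0,0.01,0,0,0,0,0,0.03,0,0,0,0,0,0.06,0,0,0,0,0,0.1,0,0,0,-0.03,0,0.15,0,0,0,-0.07,0,0.18,0,0,0,-0.12,0,0.18,0,0,0,-0.16,0,0.18,0,0,0,-0.2,0,0.18,0,0,0,-0.2,0,0.18,0,0,0])

```text
clock: 17.85
eef_pos: [454.7, -88.2, 321.8]
eef_rot: [-3.14, -0.003, 1.898]
wrist_force: [-0.3, -0.4, -0.5]
finger_gap: 0.4
finger_force: 0.0
```

```bash
python3 - <<'E'
from h import *
chk('8')
a=np.load('top8.npz')['p'][140:240,255:330,::-1]; b=np.load('side8.npz')['p'][200:300,230:350,::-1]
U=np.hstack([cv2.resize(i,None,fx=4,fy=4,interpolation=cv2.INTER_CUBIC) for i in(a,b)])
cv2.imwrite('pics/c8.png',np.clip(U*2.0,0,255).astype(np.uint8))
E
```

```text
17.85 0.4006966532944947 [-0.3 -0.4 -0.5]
top jaw 390 x [ 63.2 135.6 188.1] z [112.1 117.1]
top trig 13 x [-108.3  -94.7  -68.9] z [212.6 222.9]
top tab 164 x [ 0.  16.1 32.9] z [149.5 153.3]
side jaw 435 x [ 63.1 135.7 188.6] z [111.2 116.9]
side label 31 x [45.3 64.8 82.1] z [65.9 68.2]
side trig 163 x [-108.9  -94.2  -70.1] z [202.9 225. ]
side tab 145 x [ 0.7 16.6 33. ] z [149.2 151.9]
```

View pics/c8.png

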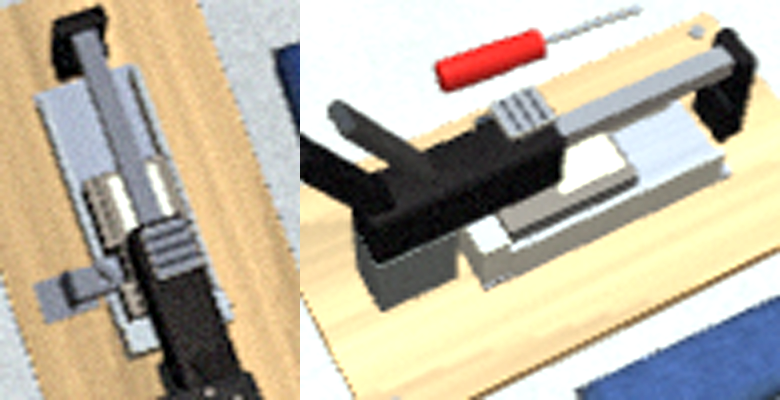

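The pack is home with the catch in its notch at (110,285), the jaw is fully open at (78,40), the trigger and tab are up, and the arm is clear.

```bash
python3 -c "
from cell import manip
print(manip.sign_off())"
```

```text
the job is handed in; nothing more can be done
None
```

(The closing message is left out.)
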